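Third hand at the lamp stall: hold the display arm home in its clamp

TASK

We are putting up the little stand that hangs the clay lamps. Swing the red-gripped cam lever on the stand's clamp out until it is square to the saddle so the jaw opens, then fetch the long bright tube with the orange end caps, lay it level and straight in the saddle and ease one end home against the black rubber buffer. Keep hold of it and push it steadily onto the buffer with about 10 N for a good three seconds, and finish while still holding and pushing like that, so that I can lock the clamp; do not ram it, and leave the other things on the table where they are.

Things in the scene. Friction and masses are not known exactly. Their poses are not given: they have to be found in the camera images.
- stand: Display stand, fixed to the table; place and yaw vary. Steel foot plate 200 x 120 x 10 mm (x -150 to +50 mm), square aluminium post 40 x 40 mm, 268 mm tall with a black cap. Origin on the table under the post's centre, z up. A clamp saddle, open at the top, sticks out of the post's -x side, its floor 160 mm above the table, 19 to 81 mm from the post's centre; a cam lever is on its -y side.
- saddle_mouth (a point): Front edge of the saddle's floor on its centre line (81 mm from the post's centre, 160 mm above the table), axes as the stand's. The tube enters along +x or from above. Fixed grey cheek on the +y side (inner face at y = +13 mm, 32 mm high), steel jaw on the -y side (32 mm high). Gap about 18 mm with the lever shut (too narrow), 26 mm with it square. Both flare out up to 16 mm before this point.
- seat (a point): Where the seated tube's end belongs: on the saddle's floor (160 mm above the table), on its centre line, in the plane of the relaxed rubber buffer's face (32 mm from the post's centre). Axes as the stand's: the tube is pushed along +x, z up.
- buffer: Black rubber buffer on the post at the saddle's closed end, the stop for the tube's end: face 20 mm wide, 34 mm high (2 to 36 mm over the saddle's floor), 12 mm thick. It gives along the stand's +x like a spring of 3 N per mm (10 N is 3.3 mm), at most 9 mm. Origin 6 mm behind its face, at the height of the saddle's floor.
- cam_lever (a joint): Angle of the clamp's cam lever, rad. 0 is shut: the bar lies along the saddle, pointing away from the post (stand's -x). It opens counter-clockwise seen from above; 1.571 is square to the saddle, pointing along the stand's -y; end stop at 1.75. It stays where it is left; turning it takes about 0.14 N m (2 N at the grip). It drives the jaw.
- cam_pivot (a point): Point on the lever's vertical hinge axis, at the height of the top of the lever's bar, 194 mm above the table (45 mm from the post's centre along the stand's -x and 45 mm along its -y).
- lever_grip (a point): Middle of the lever's red upright round grip, 18 mm diameter, 40 mm tall, standing on the end of the bar (13 mm wide, 8 mm thick). The point is 214 mm above the table, 20 mm above the bar's top, 20 mm below the grip's top, 90 mm from the hinge axis.
- bright_tube: The display arm: bright aluminium rectangular tube, 240 mm long (x), 20 mm wide (y), 40 mm tall (z), orange caps at both ends, 0.11 to 0.22 kg, lying loose on the table on its narrow side. Origin at the centre of its underside, so the end faces are 120 mm from it along its x. Both ends are alike and either may go to the buffer.
- offcut: Bystander: short black tube, 140 x 20 x 40 mm, origin at the centre of its underside. It and the bright tube may swap places.
- lamp_stack: Bystander: stack of maroon clay lamps, 72 mm across, 80 mm tall. Origin under its centre.
- lamp_card: Bystander: orange card 150 x 150 mm with four small clay lamps, 23 mm tall. Origin under its centre.
- big_lamp: Bystander: large clay lamp with a cream inside, 110 mm across, 37 mm tall. Origin under its centre.
- tape_roll: Bystander: card ring of packing tape lying flat, 90 mm across, 25 mm tall. Origin under its centre.
- screwdriver: Bystander: yellow-handled screwdriver lying on the table, 200 mm long.
- paint_jar: Bystander: teal paint jar with white lid, 60 mm across, 75 mm tall. Origin under its centre.
Not all that is in view belongs to the job. Several things look just like the bright_tube: the one meant starts farthest to the robot's left.

How it is judged:
By the outcome, as a careful person would: the job done as asked, in the order asked, and still so for the second after the job is handed in, while the arm keeps its last pose, push and grip.
It also fails if it takes over 72 s, if anything falls off the work surface, if the arm or the gripper's body presses on something with over 40 N, if the wrist force passes 120 N, or if a joint passes its speed limit or range.

ROBOT

A 6-joint arm with a two-finger parallel gripper is mounted at the origin on the work surface. World frame = base frame: x ahead of the robot, y to its left, z up, the work surface at z = 0. Lengths are in mm, angles in rad, forces in N, time in s.
With the tool pointing down it reaches from about 350 to 875 mm from the base axis. Payload 4.2 kg.
Tool frame: the origin (TCP) lies on the centre line of the jaws, within the pads' length; the fingertips stand 19 mm ahead of it and the grasp point (between the pads) is the TCP (ctrl.tip_extent is the distance from the TCP to the fingertips, in mm); z points along the fingers, y is the direction in which the jaws open and shut (so a half turn about z gives the same grasp; the last joint's range is limited). The gripper opens to 85 mm and grips with 20 to 120 N. Pads are 22 mm wide; open, the fingers measure 114 mm over their backs; the gripper's body (76 mm by 85 mm) begins 54 mm behind the grasp point. The pads swing forward as they close: fully open they stand 13 mm farther back than shut.
Start: joints at [1.49, 0.385, 0.008, 0, -1.194, -0.259], TCP at [208.279, 589.253, 225.412] pointing down, gripper open.
Joint ranges: [-3.14, 3.14], [-1.21, 2.06], [-1.07, 1.41], [-3.16, 2.05], [-2.99, -0.16], [-3.1, 3.1]. Speed limits (rad/s): [2.79, 2.79, 3.14, 3.14, 3.14, 3.14].

INTERFACE

Orientations are given as [roll, pitch, yaw] about the fixed x, y, z axes, in that order (R = Rz(yaw) Ry(pitch) Rx(roll)).
In Python, from cell import ctrl, get_image, camera_info, ticket gives the robot as it stands. Calls block until the motion is done:
- ctrl.move_to(position, orientation): joint-space move of the TCP to a pose.
- ctrl.move_linear(position, max_speed=150, rotation=None): straight line of the TCP; rotation=None keeps the orientation; max_speed is the mean speed in mm/s.
- ctrl.move_j(angles): joint-space move.
- ctrl.grip(opening, grip_force=None): finger opening in mm; grip_force is the grip in N (None keeps the last); returns when the fingers have stopped.
- ctrl.dwell(seconds).
- ctrl.solve_ik(position, orientation): joint angles nearest the present ones, or None.
- get_image(name): name is "scene" or "top" or "wrist"; returns the picture (480x640x3 uint8, blue, green, red); there is no depth.
- camera_info(name): a dict with "fx", "fy", "cx", "cy" (pixels), "R" (3x3) and "t" (3): a world point X has camera coordinates R X + t; the wrist camera has in their place "T_tool_cam" (4x4, takes a point from camera to tool coordinates, whose origin is the TCP and whose axes are the flange's). Camera axes: x right, y down, z forward; pixel columns grow to the right and rows downward; lengths in mm; the calibration is good to about 2 mm. A picture is of the moment at which its call begins: read the wrist's pose just before it. camera_info takes no time and is no camera call.
A pose or a line that the arm cannot do raises ctrl.Unreachable and nothing moves.
- ticket.close_job(): hands the job in, once; it reports no verdict.
Readings, each from a call of its own:
- ctrl.current_time(): time.
- ctrl.current_joints(): joint angles.
- ctrl.current_qvel(): joint speeds.
- ctrl.current_joint_torque(): joint torques, N m.
- ctrl.current_ee_pos(): TCP position.
- ctrl.current_ee_rot(): TCP orientation.
- ctrl.current_wrist_force(): force on the tool from outside, world axes, zero at the start.
- ctrl.current_torque(): the same for the moment, N m.
- ctrl.current_finger_gap(): finger opening in mm.
Only numpy, scipy, OpenCV 4.12 (cv2) and the standard library are available. Lean on these libraries where they do the work, as an engineer would, in place of code of your own. Each camera call takes 0.05 s, during which the arm holds its last target. There are 200 camera calls.

## Working session

There is one attempt and no reset: what is moved stays moved. The work goes in short steps, each a Python script; the robot and the scene stay as the last script left them, time stands still between calls to the robot, and variables do not carry over. Pictures are saved under pics/ and viewed, about 8 in all and at most 12, crops included, and the job is handed in when it is done.

```bash
mkdir -p pics; ls
python3 - <<'E'
from cell import ctrl, get_image, camera_info
import cv2,numpy as np
for n in ("scene","top"):
    cv2.imwrite(f"pics/{n}0.png",get_image(n)); c=camera_info(n); print(n,c["fx"],c["cx"],c["cy"],np.round(c["R"],3).tolist(),np.round(c["t"],1), np.round(-np.array(c["R"]).T@c["t"],0))
print(camera_info("wrist"),ctrl.current_time(),ctrl.current_ee_rot())
E
```

```text
pics
scene 495.7757899609672 326.60192216501014 242.04885504101665 [[0.463, 0.886, 0.021], [0.573, -0.282, -0.769], [-0.676, 0.368, -0.638]] [-217.9 -184.6 1498. ] [1219. -410.  819.]
top 602.0498643634594 309.655603081303 242.51638560319813 [[0.024, -1.0, 0.001], [-0.998, -0.024, -0.063], [0.063, 0.001, -0.998]] [ -42.1  476.6 1425.6] [ 386.  -32. 1453.]
{'fx': 424.92366831203367, 'fy': 424.92366831203367, 'cx': 315.16917950228634, 'cy': 245.49409440032872, 'T_tool_cam': array([[ 9.20731954e-04, -9.59362839e-01, -2.82173874e-01,
         7.08089694e+01],
       [ 9.99999547e-01,  8.15212052e-04,  4.91354447e-04,
         2.07891990e-01],
       [-2.41355655e-04, -2.82174198e-01,  9.59363155e-01,
        -1.48510813e+02],
       [ 0.00000000e+00,  0.00000000e+00,  0.00000000e+00,
         1.00000000e+00]])} 0.1 [ 3.13961201e+00 -1.06111924e-04 -3.39998045e-01]
```

View pics/top0.png

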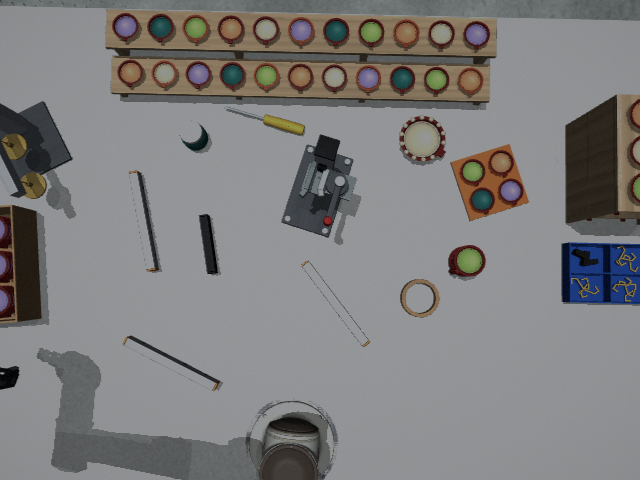

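View pics/scene0.png

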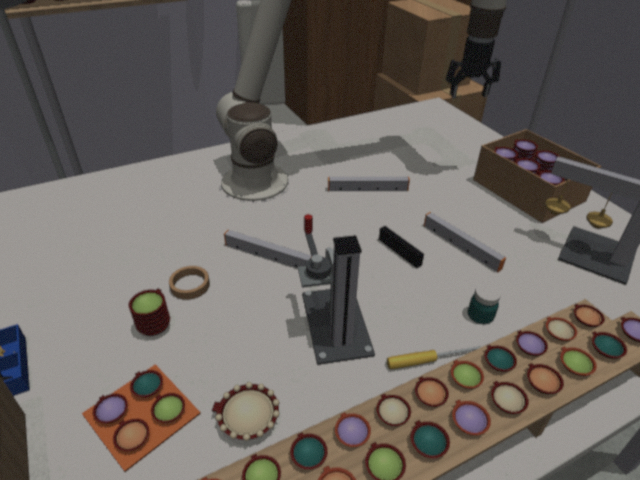

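Top view: tubes A at (145,221), B at (172,363) and C (335,304); offcut (208,244); post cap near (328,150), red grip (328,220). A looks farthest left, so I'll quantify that.

```bash
cat > h.py <<'E'
from cell import ctrl, get_image, camera_info, ticket
import cv2, numpy as np
from scipy.spatial.transform import Rotation as Ro
def pose(): return np.array(ctrl.current_ee_pos()), Ro.from_euler('xyz',ctrl.current_ee_rot()).as_matrix()
def cam(n):
    c=camera_info(n)
    if n!="wrist": R=np.array(c["R"]).T; return c,R,-R@np.array(c["t"])
    p,Rt=pose(); T=np.array(c["T_tool_cam"]); return c,Rt@T[:3,:3],p+Rt@T[:3,3]
def ray(cm,uv,z):
    c,R,o=cm; d=R@np.array([(uv[0]-c["cx"])/c["fx"],(uv[1]-c["cy"])/c["fy"],1]); return (o+d*(z-o[2])/d[2])
def proj(cm,X):
    c,R,o=cm; q=R.T@(np.array(X)-o); return np.array([c["fx"]*q[0]/q[2]+c["cx"],c["fy"]*q[1]/q[2]+c["cy"]])
def blobs(m,amin=10):
    n,l,s,ce=cv2.connectedComponentsWithStats(m.astype(np.uint8)); return [(ce[i],s[i,4]) for i in range(1,n) if s[i,4]>=amin]
def down(yaw): return [np.pi,0,yaw]
E
python3 - <<'E'
from h import *
im=cv2.imread("pics/top0.png"); cm=cam("top")
h=cv2.cvtColor(im,cv2.COLOR_BGR2HSV)
ends=dict(A=((135,172),(153,270)),B=((126,340),(217,387)),C=((305,263),(366,345)))
for k,(a,b) in ends.items():
    p,q=ray(cm,a,40),ray(cm,b,40); print(k,p[:2].round(),q[:2].round(),((p+q)/2)[:2].round(),np.linalg.norm(p-q).round())
m=(h[...,0]>8)&(h[...,0]<25)&(h[...,1]>110)&(h[...,2]>90)
for c,a in blobs(m,4):
    if c[1]>160 and c[0]>100 and c[0]<400: print("or",c.round(1),a,ray(cm,c,20)[:2].round(1))
m=((h[...,0]<5)|(h[...,0]>175))&(h[...,1]>150)&(h[...,2]>80)
for c,a in blobs(m,10):
    if 300<c[0]<360 and 180<c[1]<240: print("red",c.round(1),a,ray(cm,c,234)[:2].round(1))
m=h[...,2]<28
for c,a in blobs(m,30):
    if 300<c[0]<360 and 120<c[1]<240: print("blk",c.round(1),a,ray(cm,c,268)[:2].round(1))
cv2.imwrite("pics/c1.png",cv2.resize(im[120:250,265:375],None,fx=4.5,fy=4.5,interpolation=cv2.INTER_CUBIC))
E
```

```text
A [633. 387.] [403. 335.] [518. 361.] 237.0
B [238. 391.] [136. 176.] [187. 283.] 239.0
C [427. -21.] [ 240. -168.] [334. -94.] 238.0
or [132.6 171.5] 11 [637.8 398.5]
or [304.4 262.9] 10 [428.2 -19.4]
or [150.6 269.2] 13 [404.7 345.8]
or [124.7 340.4] 10 [235.3 400.1]
or [365.8 343.5] 13 [ 241.5 -168.8]
or [214.5 387. ] 10 [131.8 184.6]
red [327.5 220. ] 52 [510.3 -66.2]
blk [327.7 156. ] 49 [634.8 -62.8]
blk [321.2 167. ] 64 [612.3 -50.4]
```

View pics/c1.png

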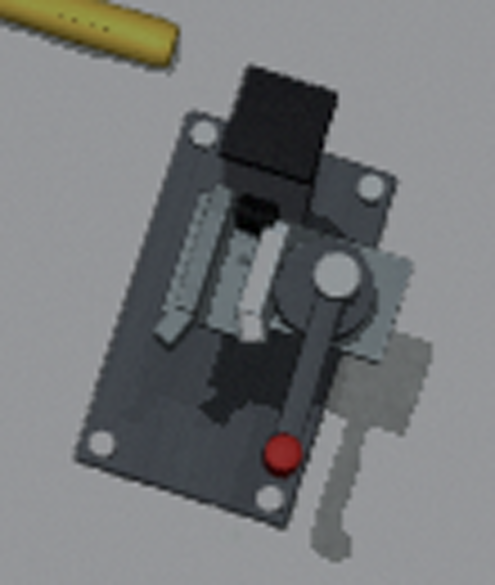

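Tube A, centred near (518,361), is the bright tube: its y of 361 beats B's 283. The crop shows the four bolts, the cap's top edges, the lever bar lying along the saddle and the red grip. Next I'll solve the stand pose from these and go to the lever.

Run:
```python
from h import *
cm=cam("top"); f=lambda p,z: ray(cm,(p[0]/4.5-.39+265,p[1]/4.5-.39+120),z)[:2]
b=[f(p,12) for p in((203,133),(370,187),(101,444),(269,498))]
xd=(b[0]+b[1]-b[2]-b[3])/2; yd=(b[0]+b[2]-b[1]-b[3])/2
print("bolts",np.round(b,1).tolist(),"len",np.linalg.norm(xd),np.linalg.norm(yd),"yaw",np.arctan2(xd[1],xd[0]),np.arctan2(-yd[0],yd[1]))
yaw=np.arctan2(xd[1]-yd[0]*0,xd[0]); ctr=np.mean(b,0); ex=np.array([np.cos(yaw),np.sin(yaw)]); ey=np.array([-ex[1],ex[0]])
print("post from plate",ctr+50*ex,"from cap",np.mean([f(p,268) for p in((250,65),(337,93),(309,183),(223,157))],0))
o=ctr+50*ex; g=f((283,453),234); pv=f((338,274),202)
print("grip",g,"model",o-135*ex-45*ey,"lever boss",pv,"model",o-45*ex-45*ey, "tip",ctrl.tip_extent)
q=ctrl.solve_ik([*g,300],down(yaw+np.pi)); print(q)
ctrl.grip(50); ctrl.move_to([*(g-30*ex),330],down(yaw+np.pi))
print(ctrl.current_time(),ctrl.current_joints()); np.save("st.npy",[*o,yaw])
cm=cam("wrist"); im=get_image("wrist"); cv2.imwrite("pics/w1.png",im); np.savez("w1",R=cm[1],o=cm[2])
```

```text
bolts [[704.1, -25.5], [676.9, -116.0], [534.7, 25.0], [507.9, -65.4]] len 176.5822243761737 94.36363301889962 yaw -0.29015433484954006 -0.2903309838234643
post from plate [653.81957352 -59.79237654] from cap [652.274719   -60.58176751]
grip [509.69828867 -66.16634779] model [511.58810469 -64.28784933] lever boss [597.2620406 -90.8342704] model [597.82608055 -90.03685942] tip 19.0
[ 1.87057570e-01  1.47291504e-01 -1.30776405e-01 -4.44089210e-16
 -1.29272842e+00 -2.04800823e+00]
3.0583 [ 2.17925106e-01  8.05291294e-02 -1.35105605e-01 -9.62392440e-05
 -1.35543160e+00 -2.07785595e+00]
```

View pics/w1.png

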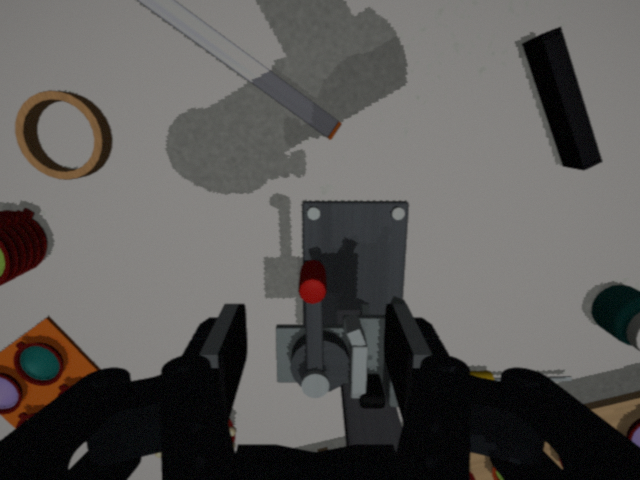

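Wrist view: grip top at about (312,291), lever lying along the saddle. This agrees with the top view, so I'll swing the lever.

Run:
```python
from h import *
ox,oy,yaw=np.load("st.npy"); o=np.array([ox,oy])-[1,.5]; ex=np.array([np.cos(yaw),np.sin(yaw)]); ey=np.array([-ex[1],ex[0]])
cm=cam("wrist"); g=ray(cm,(312,291),234)[:2]; print("wrist grip",g, "bolts",ray(cm,(314,214),12)[:2],ray(cm,(398,214),12)[:2])
piv=o-45*ex-45*ey
pt=lambda a:piv+90*(-np.cos(a)*ex-np.sin(a)*ey)
g0=pt(0); print("model grip",g0)
ctrl.move_linear([*g0,224],120,down(yaw+np.pi))
print("F",np.round(ctrl.current_wrist_force(),1))
ctrl.grip(10,25); print("gap",ctrl.current_finger_gap(),"F",np.round(ctrl.current_wrist_force(),1),ctrl.current_time())
for a in np.linspace(0,1.571,10)[1:]:
    ctrl.move_linear([*pt(a),224],80,down(yaw+np.pi+a))
    print(round(a,2),np.round(ctrl.current_wrist_force(),1),ctrl.current_ee_pos()[:2]-pt(a))
print(ctrl.current_time(),ctrl.current_joints())
ctrl.grip(50); p=ctrl.current_ee_pos(); ctrl.move_linear([*p[:2],330],200)
ctrl.move_to([*(o-175*ex),330],down(yaw+np.pi)); print(ctrl.current_time())
cm=cam("wrist"); cv2.imwrite("pics/w2.png",get_image("wrist")); np.savez("w2",R=cm[1],o=cm[2])
```

```text
wrist grip [507.82962438 -67.19682333] bolts [507.20798154 -66.40904745] [533.92750162  23.75050251]
model grip [510.58810469 -64.78784933]
F [ 0.4  1.5 -0.1]
gap 15.585586298163987 F [-2.1 -5.3  4.3] 4.5917
0.17 [-3.5 -1.6  5.8] [-0.15079482 -0.21012062]
0.35 [-2.9 -1.7  5.9] [-0.26556359 -0.33875107]
0.52 [-3.1 -3.2  6.1] [-0.33612195 -0.5250999 ]
0.7 [-4.  -3.1  5.1] [-0.30403558 -0.72835807]
0.87 [-4.2 -3.9  5.2] [-0.18231179 -0.91500701]
1.05 [-3.1 -4.8  4.5] [ 0.05299784 -1.07649394]
1.22 [-2.2 -4.2  5.1] [ 0.38233603 -1.15525764]
1.4 [-1.1 -4.9  4.3] [ 0.71269978 -1.08247625]
1.57 [ 0.  -5.3  4.7] [ 1.01438944 -0.94660471]
7.7417 [-0.03022855  0.33948922 -0.06238642  0.0019864  -1.166334   -0.26100707]
10.525
```

View pics/w2.png

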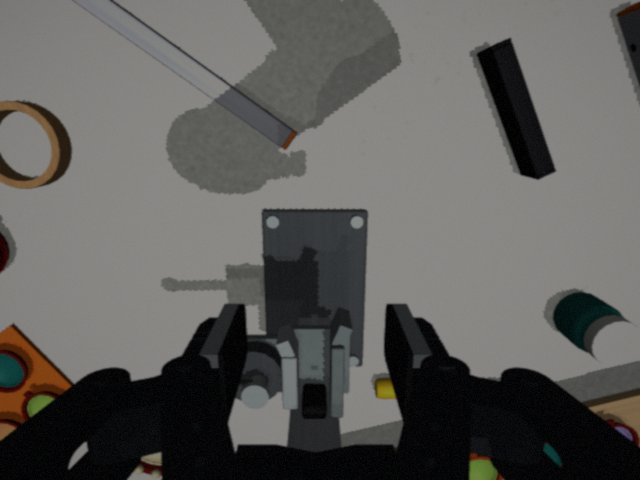

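Wrist view: the saddle is open with the buffer at about (314,400), on the image centre line, and the lever's shadow is square. I'll check the lever in the top view and move over the tube.

Run:
```python
from h import *
ox,oy,yaw=np.load("st.npy"); o=np.array([ox,oy])-[1,.5]; ex=np.array([np.cos(yaw),np.sin(yaw)]); ey=np.array([-ex[1],ex[0]])
c=np.array([518,361.]); ty=np.arctan2(52,230)
ctrl.move_to([*c,230],down(ty+np.pi)); print(ctrl.current_time(),ctrl.current_joints())
cm=cam("top"); im=get_image("top"); h=cv2.cvtColor(im,cv2.COLOR_BGR2HSV)
m=((h[...,0]<5)|(h[...,0]>175))&(h[...,1]>150)&(h[...,2]>80)
for q,a in blobs(m,10):
    if 300<q[0]<400 and 150<q[1]<240:
        d=ray(cm,q,234)[:2]-(o-45*ex-45*ey); print("red",q,a,"stand",d@ex,d@ey,"angle",np.arctan2(-d@ey,-d@ex))
cm=cam("wrist"); w=get_image("wrist"); h=cv2.cvtColor(w,cv2.COLOR_BGR2HSV)
m=(h[...,0]>5)&(h[...,0]<25)&(h[...,1]>130)&(h[...,2]>60)
for q,a in blobs(m,20): print("or",q.round(1),a,ray(cm,q,30)[:2].round(1))
print("proj ends",[proj(cm,[*(c+s*120*np.array([np.cos(ty),np.sin(ty)])),40]).round() for s in(1,-1)])
a=np.vstack([w,im[120:260,:]])
cv2.imwrite("pics/w3.png",cv2.resize(a,None,fx=.95,fy=.95))
```

```text
12.0083 [ 8.63056123e-01  3.91512449e-01  3.19728387e-02  3.10550422e-04
 -1.21029133e+00 -2.21295462e+00]
red [382.36956522 190.97826087] 46 stand 1.2437998020200993 -89.61078634786283 angle 1.5846754588410559
or [322.9  56. ] 132 [400.9 339.8]
or [321.5 342. ] 62 [637.1 393. ]
or [604.7 378.9] 3302 [616.3 662.8]
proj ends [array([316., 344.]), array([316.,  53.])]
```

View pics/w3.png

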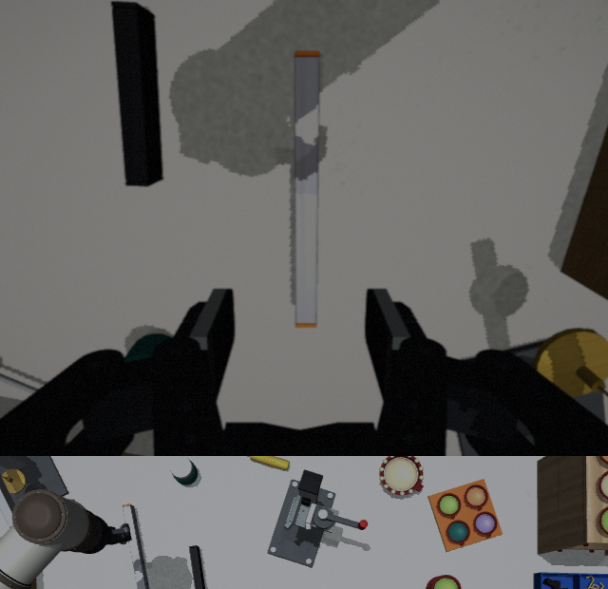

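Lever angle reads 1.585 rad in the top view. The tube's ends are at columns 323 and 321, about 3.5 mm to the side of the jaw centre. I'll correct for that, grasp and carry to the pre-entry pose.

Run:
```python
from h import *
ox,oy,yaw=np.load("st.npy"); o=np.array([ox,oy])-[1,.5]; ex=np.array([np.cos(yaw),np.sin(yaw)]); ey=np.array([-ex[1],ex[0]])
cm=cam("wrist"); a=ray(cm,(322.9,56),40)[:2]; b=ray(cm,(321.5,342),40)[:2]; print(a,b,np.linalg.norm(a-b))
c=(a+b)/2; d=b-a; ty=np.arctan2(d[1],d[0]); print(c,ty)
ctrl.move_to([*c,90],down(ty+np.pi)); f0=np.array(ctrl.current_wrist_force())
ctrl.move_linear([*c,26],60); print("F",np.array(ctrl.current_wrist_force())-f0)
ctrl.grip(10,60); print("gap",ctrl.current_finger_gap(),ctrl.current_ee_pos(),np.array(ctrl.current_wrist_force())-f0)
ctrl.move_linear([*c,240],150); print("lift F",np.array(ctrl.current_wrist_force())-f0,ctrl.current_finger_gap())
s=o-245*ex; ctrl.move_to([*s,240],down(yaw+np.pi)); ctrl.move_linear([*s,190],100)
print(ctrl.current_time(),ctrl.current_ee_pos(),s,ctrl.current_ee_rot())
cm=cam("wrist"); cv2.imwrite("pics/w4.png",np.vstack([get_image("wrist")[200:],get_image("top")[100:300]]))
f=proj(cam("top"),[*(o-125*ex),204]); print("expect near end in top",f,"saddle mouth",proj(cam("top"),[*(o-81*ex),160]))
```

```text
[402.18590404 339.91198586] [631.70272361 391.55149796] 235.2543510228685
[516.94431383 365.73174191] 0.2213070925274706
F [-0.45053881  0.19918683 -1.68721719]
gap 17.930287104820298 [517.18734422 365.87218657  26.68618782] [-0.34683545 -0.50037113  2.7965444 ]
lift F [-0.11913949  0.30100013 -2.06058293] 18.07777235785782
17.9333 [418.72385346  10.15479222 190.3303343 ] [418.06063925   9.80215093] [-3.14158836e+00  6.68096447e-04  2.85221755e+00]
expect near end in top [307.35436097 210.10366633] saddle mouth [313.706936   193.24411497]
```

View pics/w4.png

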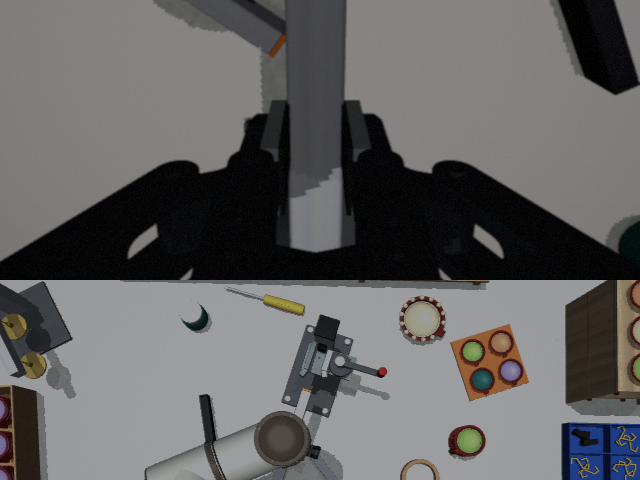

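The tube is held with a 17.9 mm gap. Its near end shows at (307,210) in the top view, exactly as predicted, so I'll enter with force guards.

Run:
```python
from h import *
ox,oy,yaw=np.load("st.npy"); o=np.array([ox,oy])-[1,.5]; ex=np.array([np.cos(yaw),np.sin(yaw)]); ey=np.array([-ex[1],ex[0]])
ctrl.dwell(.2); f0=np.mean([ctrl.current_wrist_force() for _ in range(3)],0); np.save("f0.npy",f0); t0=np.array(ctrl.current_torque()); np.save("t0.npy",t0)
def F():
    f=np.array(ctrl.current_wrist_force())-f0; return np.array([f[:2]@ex,f[:2]@ey,f[2]])
def S(): d=np.array(ctrl.current_ee_pos()); return np.array([(d[:2]-o)@ex,(d[:2]-o)@ey,d[2]])
ok=True
for x in [-230,-215,-205,-197,-190,-182,-174,-166,-162]:
    ctrl.move_linear([*(o+x*ex),190],60); f=F(); print(x,f.round(1),S().round(1))
    if abs(f).max()>6: ok=False; print("STOP"); break
if ok:
    for z in np.arange(189,183,-.5):
        ctrl.move_linear([*(o-162*ex),z],20); f=F(); print(z,f.round(1),S().round(2),(np.array(ctrl.current_torque())-t0).round(2))
        if f[2]>3 or abs(f).max()>8: break
print(ctrl.current_time())
```

```text
-230 [-0.1 -0.6  0.5] [-2.297e+02 -1.000e-01  1.898e+02]
-215 [ 0.5 -0.2  0.9] [-2.148e+02 -1.000e-01  1.898e+02]
-205 [ 0.4 -0.3 -0.3] [-204.7    0.   189.9]
-197 [-0.3 -0.1 -0. ] [-196.7    0.   189.9]
-190 [ 0.4  0.6 -0.3] [-189.7    0.   189.9]
-182 [0.5 0.1 0.1] [-181.7    0.   189.9]
-174 [ 0.4 -0.8 -0.2] [-173.7    0.   189.9]
-166 [0.4 0.4 0.3] [-165.7    0.   189.9]
-162 [-0.1 -0.3 -0.2] [-161.8    0.   190. ]
189.0 [ 0.6  0.3 -0.1] [-1.6215e+02 -6.0000e-02  1.8891e+02] [ 0.12 -0.03  0.09]
188.5 [ 0.6  0.2 -0.4] [-1.6206e+02 -1.0000e-02  1.8848e+02] [ 0.08 -0.    0.04]
188.0 [-0.4  0.5  0.9] [-1.6202e+02 -2.0000e-02  1.8797e+02] [0.02 0.06 0.06]
187.5 [0.8 1.1 0.2] [-1.6202e+02 -4.0000e-02  1.8746e+02] [0.05 0.01 0.03]
187.0 [0.3 0.3 0.1] [-1.6199e+02 -1.0000e-02  1.8697e+02] [ 0.11 -0.03  0.02]
186.5 [-0.1  0.7 -0.1] [-1.6193e+02  2.0000e-02  1.8654e+02] [ 0.09 -0.04  0.06]
186.0 [-1.1 -0.1  0.7] [-1.6193e+02  1.0000e-02  1.8617e+02] [0.08 0.02 0.04]
185.5 [-0.6  0.   2. ] [-1.6195e+02  3.0000e-02  1.8568e+02] [0.07 0.11 0.02]
185.0 [-1.   0.5  3.9] [-1.6194e+02  2.0000e-02  1.8519e+02] [0.12 0.18 0.01]
23.25
```

No side contact, and the floor was met at TCP z≈185.9. Now I'll ease onto the buffer.

Run:
```python
from h import *
ox,oy,yaw=np.load("st.npy"); o=np.array([ox,oy])-[1,.5]; ex=np.array([np.cos(yaw),np.sin(yaw)]); ey=np.array([-ex[1],ex[0]])
f0=np.load("f0.npy")
def F(n=6):
    r=[]
    for _ in range(n): ctrl.dwell(.03); f=np.array(ctrl.current_wrist_force())-f0; r.append([f[:2]@ex,f[:2]@ey,f[2]])
    return np.mean(r,0)
def S(): d=np.array(ctrl.current_ee_pos()); return np.array([(d[:2]-o)@ex,(d[:2]-o)@ey,d[2]])
z=185.6; x=-162.; g=lambda v=15: ctrl.move_linear([*(o+x*ex),z],v)
g(); print(F().round(2))
x=-156; g(20); print(x,F().round(2))
while x<-140:
    x+=.7; g(); f=F(); print(round(x,2),f.round(2),S().round(2))
    if f[0]<-7.5: break
for _ in range(5):
    e=10+f[0]
    if abs(e)<.4: break
    x+=np.clip(.7*e/3,-.8,.8); g(5); f=F(10); print("trim",round(x,2),f.round(2),S().round(2))
np.save("x.npy",[x,z]); t=ctrl.current_time()
for _ in range(4): ctrl.dwell(.3); print(F().round(2),S().round(2),ctrl.current_finger_gap(),ctrl.current_time())
cv2.imwrite("pics/f.png",np.vstack([cv2.resize(get_image("top")[120:260,240:420],None,fx=3,fy=3),cv2.resize(get_image("scene")[180:370,200:380],(540,380))[:180*2-180+0] if 0 else cv2.resize(get_image("scene")[190:290,230:410],None,fx=3,fy=3)[:180]]))
```

```text
[ 0.55 -0.04  1.66]
-156 [1.05 0.53 1.52]
-155.3 [-0.91  0.12  2.52] [-1.5551e+02 -3.0000e-02  1.8558e+02]
-154.6 [-1.02 -0.01  2.65] [-1.5466e+02 -7.0000e-02  1.8558e+02]
-153.9 [-1.38 -0.14  2.68] [-1.5393e+02 -3.0000e-02  1.8557e+02]
-153.2 [-3.74  0.    4.39] [-1.5356e+02 -9.0000e-02  1.8554e+02]
-152.5 [-4.76  0.47  5.12] [-1.5306e+02 -1.5000e-01  1.8552e+02]
-151.8 [-6.1   0.56  5.82] [-152.8    -0.27  185.51]
-151.1 [-7.73  0.93  7.15] [-152.52   -0.34  185.49]
trim -150.57 [-9.05  0.88  7.38] [-152.4    -0.42  185.48]
trim -150.35 [-9.5   1.01  7.86] [-152.39   -0.45  185.44]
trim -150.23 [-9.74  1.05  8.18] [-152.4    -0.45  185.44]
[-9.63  1.4   8.05] [-152.38   -0.42  185.44] 17.650926683956353 29.7583
[-9.43  1.26  8.51] [-152.37   -0.42  185.48] 17.932770949389667 30.2583
[-9.36  1.24  8.5 ] [-152.37   -0.42  185.47] 17.94699248935234 30.7583
[-9.34  1.39  8.22] [-152.38   -0.42  185.45] 17.52497655421627 31.2583
```

View pics/f.png

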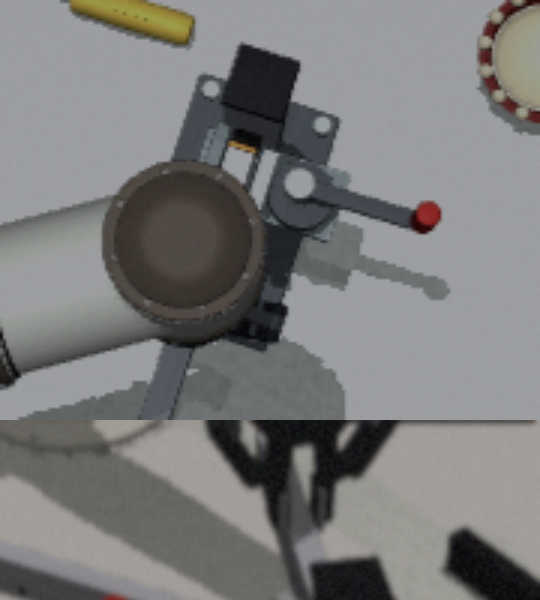

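The push reads about 9.5 N, but Fz has climbed to 8 N. Floor friction is therefore carrying part of the push: the TCP moved only about 1.5 mm past contact, against 3.3 mm expected. The lever is square. I'll unload the floor and re-trim both axes.

```bash
cat > push.py <<'E'
from h import *
ox,oy,yaw=np.load("st.npy"); o=np.array([ox,oy])-[1,.5]; ex=np.array([np.cos(yaw),np.sin(yaw)]); ey=np.array([-ex[1],ex[0]])
f0=np.load("f0.npy"); t0=np.load("t0.npy")
def F(n=6):
    r=[]
    for _ in range(n): ctrl.dwell(.03); f=np.array(ctrl.current_wrist_force())-f0; r.append([f[:2]@ex,f[:2]@ey,f[2]])
    return np.mean(r,0)
def S(): d=np.array(ctrl.current_ee_pos()); return np.array([(d[:2]-o)@ex,(d[:2]-o)@ey,d[2]])
def T(): t=np.array(ctrl.current_torque())-t0; return np.round([t[:2]@ex,t[:2]@ey,t[2]],2)
E
python3 - <<'E'
from push import *
x,z=np.load("x.npy"); f=F(); print(f.round(2),S(),T())
for i in range(16):
    ez=f[2]-1.5; e=10+f[0]
    if abs(ez)<.6 and abs(e)<.4: break
    z+=np.clip(.15*ez,-.5,.5)
    x+=np.clip(.15*e,-.5,.5)
    ctrl.move_linear([*(o+x*ex),z],5); f=F(8); print(round(x,2),round(z,2),f.round(2),S().round(2),T(),np.round(ctrl.current_ee_rot(),3))
np.save("x.npy",[x,z]); print(ctrl.current_time())
E
```

```text
[-9.39  1.06  8.14] [-152.3753743    -0.45141773  185.45695667] [0.49 2.72 0.14]
-150.14 186.1 [-7.54  0.86  5.12] [-151.84   -0.33  185.59] [0.41 2.11 0.08] [-3.141 -0.004  2.851]
-149.77 186.6 [-7.23  1.2   4.18] [-151.6    -0.36  185.76] [0.39 1.92 0.09] [-3.141 -0.004  2.851]
-149.36 187.0 [-7.28  1.53  3.38] [-151.46   -0.38  185.89] [0.46 2.08 0.22] [-3.14  -0.005  2.851]
-148.95 187.28 [-7.71  1.38  3.64] [-151.28   -0.43  186.07] [0.44 2.22 0.18] [-3.14  -0.006  2.851]
-148.6 187.6 [-7.77  1.3   3.32] [-151.11   -0.45  186.3 ] [0.48 2.25 0.18] [-3.14  -0.006  2.851]
-148.27 187.88 [-8.48  1.47  3.07] [-150.97   -0.48  186.48] [0.49 2.44 0.2 ] [-3.14  -0.007  2.851]
-148.04 188.11 [-8.49  1.33  3.26] [-150.89   -0.5   186.65] [0.59 2.48 0.22] [-3.14  -0.007  2.851]
-147.81 188.38 [-8.7   1.83  3.28] [-150.75   -0.53  186.84] [0.58 2.55 0.18] [-3.14  -0.007  2.851]
-147.62 188.64 [-8.5   1.99  3.15] [-150.67   -0.53  187.02] [0.64 2.6  0.17] [-3.14  -0.007  2.851]
-147.39 188.89 [-8.87  2.08  3.18] [-150.62   -0.54  187.16] [0.57 2.71 0.19] [-3.14  -0.008  2.851]
-147.22 189.14 [-8.92  2.1   2.95] [-150.54   -0.57  187.3 ] [0.61 2.65 0.2 ] [-3.14  -0.008  2.851]
-147.06 189.36 [-9.2   1.82  2.54] [-150.48   -0.58  187.43] [0.62 2.74 0.14] [-3.14  -0.008  2.851]
-146.94 189.52 [-9.16  1.97  2.  ] [-150.42   -0.6   187.52] [0.66 2.71 0.16] [-3.14  -0.009  2.851]
-146.82 189.59 [-9.6   1.94  2.41] [-150.37   -0.6   187.55] [0.7  2.79 0.18] [-3.14  -0.009  2.851]
-146.76 189.73 [-9.72  2.21  1.92] [-150.4    -0.64  187.61] [0.64 2.8  0.18] [-3.14  -0.009  2.851]
39.35
```

The push is now about 9.7 N with 3.3 mm of travel past contact. However, the tool has drifted 0.009 rad nose-down and 0.6 mm sideways. I'll level it using an explicit orientation and re-trim.

```bash
cat > trim.py <<'E'
from push import *
def trim(x,y,z,p,n,f):
    for i in range(n):
        r=ctrl.current_ee_rot(); s=S()
        if abs(f[2]-1.5)<.7 and abs(10+f[0])<.4 and abs(r[1])<.0025 and abs(f[1])<1.5: break
        p+=np.clip(-.7*r[1],-.003,.003); y+=np.clip(.15*f[1],-.3,.3)
        z+=np.clip(.15*(f[2]-1.5),-.4,.4); x+=np.clip(.15*(10+f[0]),-.4,.4)
        ctrl.move_linear([*(o+x*ex+y*ey),z],5,[np.pi,p,yaw+np.pi]); f=F(8)
        print(np.round([x,y,z,p],3),f.round(2),S().round(2),np.round(ctrl.current_ee_rot(),4),round(ctrl.current_time(),1))
    np.save("x2.npy",[x,y,z,p]); return x,y,z,p,f
E
python3 - <<'E'
from trim import *
x,z=np.load("x.npy"); trim(x,0.,z,0.,12,F())
E
```

```text
[-1.46639e+02  2.79000e-01  1.89799e+02  3.00000e-03] [-9.3   1.84  1.9 ] [-150.36   -0.47  187.61] [-3.1395 -0.0062  2.8508] 40.1
[-1.46534e+02  5.56000e-01  1.89858e+02  6.00000e-03] [-9.29  1.65  1.82] [-150.35   -0.32  187.57] [-3.1392 -0.0035  2.8506] 40.6
[-1.46426e+02  8.04000e-01  1.89906e+02  8.00000e-03] [-9.05  1.02  1.76] [-150.35   -0.23  187.56] [-3.1391e+00 -1.3000e-03  2.8504e+00] 41.1
[-1.46285e+02  9.57000e-01  1.89946e+02  9.00000e-03] [-9.3   1.13  1.65] [-1.5033e+02 -1.3000e-01  1.8753e+02] [-3.1389e+00 -7.0000e-04  2.8504e+00] 41.6
[-1.46180e+02  1.12700e+00  1.89969e+02  1.00000e-02] [-9.55  0.48  1.93] [-1.5029e+02 -7.0000e-02  1.8753e+02] [-3.1387e+00 -4.0000e-04  2.8502e+00] 42.1
[-1.46112e+02  1.19900e+00  1.90034e+02  1.00000e-02] [-9.35  1.14  1.52] [-1.5027e+02 -6.0000e-02  1.8755e+02] [-3.1385e+00 -3.0000e-04  2.8502e+00] 42.6
[-1.46015e+02  1.37000e+00  1.90037e+02  1.00000e-02] [-9.45  0.68  1.5 ] [-1.5024e+02  4.0000e-02  1.8754e+02] [-3.1384e+00 -3.0000e-04  2.8501e+00] 43.2
[-1.45932e+02  1.47200e+00  1.90038e+02  1.10000e-02] [-9.59  0.55  1.79] [-1.5023e+02  6.0000e-02  1.8752e+02] [-3.1383e+00 -2.0000e-04  2.8500e+00] 43.7
[-1.45870e+02  1.55500e+00  1.90081e+02  1.10000e-02] [-9.66  0.35  1.7 ] [-1.5020e+02  8.0000e-02  1.8753e+02] [-3.1382e+00 -2.0000e-04  2.8500e+00] 44.2
```

Run:
```python
from push import *
w=get_image("wrist"); s=get_image("scene"); cv2.imwrite("pics/w5.png",w); print(F(4),S(),ctrl.current_time())
old=cv2.imread("pics/w4.png")[:280]
for n,a,off in(("old",old,200),("new",w,0)):
    for r in(205,225,245,265,285):
        g=np.abs(np.diff(cv2.GaussianBlur(a[r-off-3:r-off+4].mean(0),(1,3),0).mean(1) if 0 else a[r-off-3:r-off+4].mean((0,2))))
        l=260+g[260:305].argmax(); q=325+g[325:365].argmax(); print(n,r,l,q,q-l)
cm=cam("wrist"); p=np.array(ctrl.current_ee_pos()); print("pred rear end top",[proj(cm,[*(p[:2]-120*ex+k*10*ey),p[2]-26.5+40]).round(1) for k in(-1,1)],[proj(cm,[*(p[:2]-120*ex+k*10*ey),p[2]-28.5+40]).round(1) for k in(-1,1)])
sc=cam("scene"); print("scene tube ends",[proj(sc,[*(o+v*ex-10*ey),200]).round() for v in(-30,-270)])
cv2.imwrite("pics/f2.png",np.hstack([cv2.resize(w[0:400,200:440],(300,500)),cv2.resize(s[180:310,220:350],(500,500),interpolation=cv2.INTER_CUBIC)]))
```

```text
[-9.45670185  0.3241576   1.40428765] [-1.50234535e+02  1.06270650e-01  1.87521327e+02] 44.4333
old 205 284 345 61
old 225 285 345 60
old 245 285 344 59
old 265 260 344 84
old 285 286 344 58
new 205 284 345 61
new 225 285 342 57
new 245 285 343 58
new 265 286 343 57
new 285 286 341 55
pred rear end top [array([278.7, -59.7]), array([351.8, -59.8])] [array([279.3, -56.7]), array([351.2, -56.9])]
scene tube ends [array([337., 261.]), array([315., 190.])]
```

View pics/f2.png

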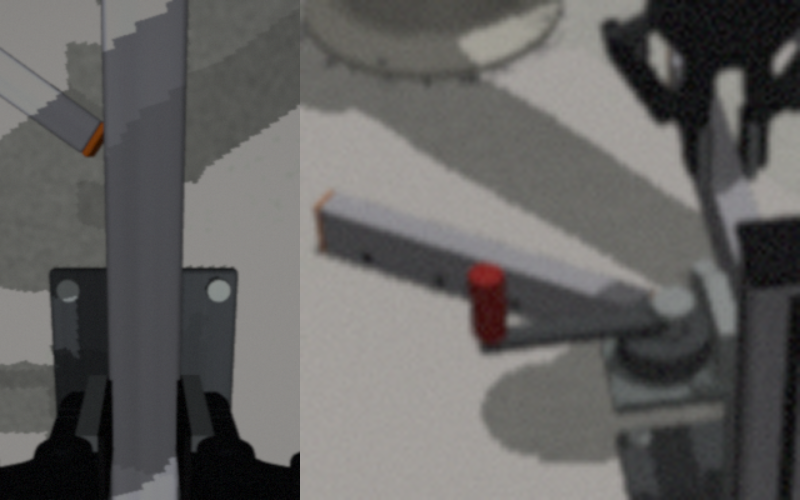

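The wrist view suggests the tube may be tilted in the fingers. I'll measure its direction from the two top edges' vanishing point.

Run:
```python
from h import *
c=camera_info("wrist"); T=np.array(c["T_tool_cam"])
def run(a,off,r0,r1,nm):
    N=[]; W=[]
    for lo,hi in((270,297),(332,358)):
        P=[]
        for r in range(r0,r1,2):
            g=np.abs(np.diff(a[r-off-1:r-off+2].astype(float).mean((0,2)))); s=g[lo:hi]; k=s.argmax()
            if s[k]<6: continue
            k+=lo; q=g[k-2:k+3]; P.append((r,(q*np.arange(k-2,k+3)).sum()/q.sum()+.5))
        P=np.array(P); 
        for _ in range(6):
            f=np.polyfit(P[:,0],P[:,1],1); e=P[:,1]-np.polyval(f,P[:,0]); P=P[abs(e)<max(2*np.median(abs(e)),.5)]
        print(nm,len(P),f.round(4),e.std().round(2)); W.append(f)
        v=[np.array([(np.polyval(f,r)-c["cx"])/c["fx"],(r-c["cy"])/c["fy"],1]) for r in(0,480)]
        n=np.cross(*v); N.append(n/np.linalg.norm(n))
    d=np.cross(*N); d=T[:3,:3]@(d/np.linalg.norm(d)); d*=-np.sign(d[0])   # towards nose = tool -x
    print(nm,"nose dir in tool",d.round(4),"nose-down angle",np.arcsin(d[2]).round(4))
    # depth from angular separation: distance of top face below camera
    s=np.arccos(abs(N[0]@N[1])); print("  distance cam->top edge plane",20/2/np.tan(s/2))
run(cv2.imread("pics/w5.png"),0,6,330,"new"); run(cv2.imread("pics/w5.png"),0,204,330,"new-lo"); run(cv2.imread("pics/w4.png")[:280],200,204,330,"old")
```

```text
new 108 [2.420000e-02 2.799104e+02] 0.24
new 125 [-3.010000e-02  3.511009e+02] 0.43
new nose dir in tool [-0.9957 -0.0022  0.0924] nose-down angle 0.0926
  distance cam->top edge plane 136.42205131744026
new-lo 44 [4.110000e-02 2.759486e+02] 0.32
new-lo 28 [-4.180000e-02  3.543049e+02] 0.19
new-lo nose dir in tool [-9.666e-01  4.000e-04  2.564e-01] nose-down angle 0.2593
  distance cam->top edge plane 125.2292448659201
old 34 [2.110000e-02 2.801394e+02] 0.13
old 62 [-4.180000e-02  3.551871e+02] 0.71
old nose dir in tool [-0.9908 -0.0086  0.1347] nose-down angle 0.1352
  distance cam->top edge plane 130.10478880996286
```

The edge fits are noisy, but the rear reads about 2 mm high. That fits the TCP standing 1.6 mm above its floor-contact height, so the tube is roughly 1° nose-down in the pads. I'll pivot it back about the nose (tool nose-up while lowering), with Fz as the test.

Run:
```python
from trim import *
cm=cam("wrist"); P=np.array(ctrl.current_ee_pos())
for dz,t in((13.5,0),(13.5,.015)):
    q=[[proj(cm,[*(P[:2]+u*ex+k*10*ey),P[2]+dz-t*u]) for k in(-1,1)] for u in(-120,-60,-20)]
    print(t,[(round(a[0][1]),round(b:=a[0][0],1),round(a[1][0],1)) for a in q])
ctrl.grip(10,90)
x,y,z,p=np.load("x2.npy"); f=F()
print(f.round(2),S().round(2))
for i in range(5):
    if f[2]>6: print("STOP"); break
    z-=.35; p+=.003; x+=np.clip(.15*(10+f[0]),-.3,.3)
    ctrl.move_linear([*(o+x*ex+y*ey),z],5,[np.pi,p,yaw+np.pi]); f=F(8)
    print(np.round([x,y,z,p],3),f.round(2),S().round(2),np.round(ctrl.current_ee_rot(),4),round(ctrl.current_time(),1))
np.save("x2.npy",[x,y,z,p]); cv2.imwrite("pics/w6.png",get_image("wrist"))
```

```text
0 [(-60, np.float64(278.7), np.float64(351.8)), (163, np.float64(283.4), np.float64(347.2)), (282, np.float64(286.0), np.float64(344.8))]
0.015 [(-62, np.float64(278.1), np.float64(352.3)), (163, np.float64(283.2), np.float64(347.4)), (282, np.float64(285.9), np.float64(344.9))]
[-10.     0.31   1.93] [-1.5019e+02  1.3000e-01  1.8759e+02]
[-1.45870e+02  1.55500e+00  1.89731e+02  1.40000e-02] [-9.95  0.61  2.24] [-1.5018e+02  1.0000e-01  1.8731e+02] [-3.1382e+00  2.9000e-03  2.8501e+00] 45.4
[-1.45862e+02  1.55500e+00  1.89381e+02  1.70000e-02] [-9.89  0.05  2.19] [-1.5020e+02  1.1000e-01  1.8697e+02] [-3.1382  0.0059  2.8501] 45.9
[-1.45846e+02  1.55500e+00  1.89031e+02  2.00000e-02] [-10.21   0.62   2.  ] [-1.5022e+02  7.0000e-02  1.8660e+02] [-3.1381  0.0088  2.8501] 46.4
[-1.45878e+02  1.55500e+00  1.88681e+02  2.30000e-02] [-1.026e+01  1.000e-02  3.010e+00] [-1.5025e+02  7.0000e-02  1.8625e+02] [-3.1381  0.0118  2.85  ] 46.9
[-1.45917e+02  1.55500e+00  1.88331e+02  2.60000e-02] [-10.18   0.33   2.62] [-1.5017e+02  1.0000e-01  1.8601e+02] [-3.1382  0.0152  2.8501] 47.4
```

Confirmed: the TCP is down to 186.0 with Fz still about 2.5 N, so the tube lies flat, and the push is 10.2 N at about 3.5 mm of compression. Now hold for over three seconds, check and hand in.

Run:
```python
from trim import *
t=ctrl.current_time(); fs=[]
while ctrl.current_time()-t<4:
    fs.append(F(8)); 
fs=np.array(fs); print("Fx",fs[:,0].round(1),"Fz",fs[:,2].mean(),S().round(2),ctrl.current_finger_gap(),ctrl.current_time())
im=get_image("top"); cm=cam("top"); h=cv2.cvtColor(im,cv2.COLOR_BGR2HSV)
m=((h[...,0]<5)|(h[...,0]>175))&(h[...,1]>150)&(h[...,2]>80)
for q,a in blobs(m,10):
    if 350<q[0]<400 and 150<q[1]<240: d=ray(cm,q,234)[:2]-(o-45*ex-45*ey); print("lever",np.arctan2(-d@ey,-d@ex))
d=cv2.absdiff(im,cv2.imread("pics/top0.png")).max(2)>60
print("changed blobs",[(c.round().tolist(),int(a)) for c,a in blobs(d,25)])
if -11.5<fs[:,0].mean()<-8.8: ticket.close_job(); print("closed")
```

```text
Fx [-10.2 -10.2 -10.3  -9.9 -10.4 -10.3 -10.2 -10.  -10.4  -9.9 -10.  -10.5
  -9.8 -10.2 -10. ] Fz 2.803862117646678 [-1.5017e+02  8.0000e-02  1.8603e+02] 16.858083518425598 51.4833
lever 1.5846754588410559
changed blobs [([321.0, 180.0], 260), ([148.0, 222.0], 545), ([256.0, 279.0], 3304), ([305.0, 185.0], 55), ([371.0, 190.0], 242), ([208.0, 244.0], 654), ([327.0, 220.0], 42), ([167.0, 247.0], 215), ([332.0, 227.0], 28), ([324.0, 230.0], 34), ([41.0, 357.0], 34), ([58.0, 370.0], 74), ([8.0, 377.0], 363), ([195.0, 381.0], 76), ([266.0, 418.0], 79), ([290.0, 414.0], 30), ([328.0, 454.0], 306), ([284.0, 438.0], 320), ([125.0, 454.0], 4159), ([231.0, 441.0], 486), ([271.0, 475.0], 193)]
the job is handed in; nothing more can be done
closed
```

The job is handed in, with the arm still holding the tube and pushing it onto the buffer. The clock read 51.5 s of the 72 s allowed.

- **Lever:** I swung the red-gripped lever out. The top camera read 1.585 rad in the last check, where square is 1.571.
- **Tube:** I took the bright tube that started farthest left, centred near (517, 366) mm. It went into the saddle along +x with no side contact, down to the floor, and slowly onto the buffer.
- **Push:** it held for the last 4 s at 9.8 to 10.5 N. Buffer travel was about 3.5 mm, which is roughly 10.5 N by its spring rate. Downward load on the saddle floor was about 2.8 N and sideways load was near zero.

**Problems during the job**
- **First push:** it read about 9.5 N, but floor friction carried part of that. I unloaded the floor and trimmed the push again.
- **Tilt:** the tube had tipped about 1° nose-down in the fingers. I pivoted it back until the gripper was at its first floor-contact height (186.0 mm against 185.9). The floor force stayed low, so I take the tube to be flat. My camera measurement of the tilt was too noisy to confirm it.

**Not fully settled:** my last before/after picture comparison showed a change at the offcut's place (208, 244). The offcut was in place in an earlier view and I never worked next to it. I think the arm was simply covering it, but I did not check. I saw no change at the other loose things.

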